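# Varnish a batch of wooden key fobs

## Task

Load every key fob from the compartmented sorting tray into the white spray tray, lying flat on its floor and not touching one another; only when all of them are in there, push the red nozzle cap of the fixed varnish can fully down for a moment and let it spring back up. Then move all the fobs to the grey drying rack and leave them lying flat on its floor inside the rim, again with none touching another. Do not push the jar, the pliers or the loose metal pod about.

Things in the scene. Friction and masses are not known exactly. Their poses are not given: they have to be found in the camera images.
- fob0: key fob, natural pale wood: flat bar with round ends, 68 long (its x) x 30 wide (its y) x 26 thick (its z), about 45 g, with a small metal eyelet near its +x end; the origin is its middle, so 13 above what it lies on. May be absent.
- fob1: key fob, dark brown wood: flat bar with round ends, 68 long (its x) x 30 wide (its y) x 26 thick (its z), about 45 g, with a small metal eyelet near its +x end; the origin is its middle, so 13 above what it lies on. May be absent.
- fob2: key fob, green: flat bar with round ends, 68 long (its x) x 30 wide (its y) x 26 thick (its z), about 45 g, with a small metal eyelet near its +x end; the origin is its middle, so 13 above what it lies on. May be absent.
- fob3: key fob, red: flat bar with round ends, 68 long (its x) x 30 wide (its y) x 26 thick (its z), about 45 g, with a small metal eyelet near its +x end; the origin is its middle, so 13 above what it lies on. May be absent.
- fob4: key fob, yellow: flat bar with round ends, 68 long (its x) x 30 wide (its y) x 26 thick (its z), about 45 g, with a small metal eyelet near its +x end; the origin is its middle, so 13 above what it lies on. May be absent.
- fob5: key fob, blue: flat bar with round ends, 68 long (its x) x 30 wide (its y) x 26 thick (its z), about 45 g, with a small metal eyelet near its +x end; the origin is its middle, so 13 above what it lies on. May be absent.
- bin: brown wooden sorting tray, fixed, 220 (its x) x 232 (its y) outside, 18 high; walls and dividers 4 thick, floor 4 thick; 2 compartments along x by 3 along y, their middles at x = -54 and +54, y = -76, 0 and +76; at the start it holds the fobs, at most one a compartment, long axis roughly along the tray's x; they stand 12 above the walls. Origin: centre of its underside, on the table.
- rack: grey drying rack, fixed: open tray without dividers, 220 (its x) x 232 (its y) outside, 18 high, walls 4 thick, floor 4 thick with steel bars flush in it. Origin: centre of its underside, on the table.
- station: spray station, fixed: white open tray without dividers, 220 (its x) x 232 (its y) outside, 18 high, walls 4 thick, floor 4 thick; beyond its +x edge a blue spray can, 52 in diameter, stands clamped on a bracket, its axis at x = +172, y = 0. Origin: centre of the underside of the white tray, on the table.
- nozzle_top (a point): centre of the top of the red nozzle cap on the spray can, which moves down with it; about 179 above the table when up; the cap is 30 in diameter and 22 high.
- nozzle (a joint): travel of the nozzle cap in m: 0 up, 0.008 fully down; a spring of 1.4 to 7 N pushes it up.
- bead_jar: bystander, loose: green glass jar, 56 in diameter, 50 high; origin at the centre of its underside.
- pliers: bystander, loose: pliers with red handles, about 150 long (jaws to its +x), 50 wide, 13 high, lying on the table; origin under its middle.
- pod: bystander, loose: brass-coloured metal coffee pod, 48 in diameter, 29 high, standing on its flange; origin at the centre of its underside.

How it is judged:
By the outcome, as a careful person would: the job done as asked, in the order asked, and still so for the second after the job is handed in, with the robot touching nothing.
Of fob0, fob1, fob2, fob3, fob4, fob5 only 3 to 5 are there at a start; the rules pass over those that are not, and their reading is None.
At some moment in a run one of fob0, fob1, fob2, fob3, fob4, fob5 may be knocked a few centimetres aside while the robot is not near it.
It also fails if it takes over 210 s, if anything falls off the work surface, if the arm or the gripper's body presses on something with over 40 N, if the wrist force passes 120 N, or if a joint passes its speed limit or range.

## Robot

A 6-joint arm with a two-finger parallel gripper is mounted at the origin on the work surface. World frame = base frame: x ahead of the robot, y to its left, z up, the work surface at z = 0. Lengths are in mm, angles in rad, forces in N, time in s.
With the tool pointing down it reaches from about 300 to 775 mm from the base axis. Payload 14.6 kg.
Tool frame: the origin (TCP) lies midway between the tips of the shut fingers; the grasp point (between the pads) lies 19 mm behind it; z points along the fingers, y is the line along which they close (so a half turn about z gives the same grasp; the last joint's range is limited). The gripper opens to 94 mm and grips with 3 to 60 N. Pads are 16 mm wide; open, the fingers measure 119 mm over their backs; the gripper's body (75 mm by 177 mm) begins 78 mm behind the grasp point.
Start: joints at [-1.263, 0.3, 1.521, -0, 1.321, -0.067], TCP at [201.34, -511.812, 205.446] pointing down, gripper open.
Joint ranges: [-3.03, 3.03], [-0.79, 2.21], [0.23, 2.52], [-1.04, 4.18], [0, 3.07], [-2.55, 2.55]. Speed limits (rad/s): [2.22, 2.22, 2.57, 3.14, 3.14, 3.14].

## Interface

Orientations are given as a rotation vector (axis times angle).
In Python, from bench import ctrl gives the robot as it stands.
- The arm moves only by the tool send_rows, never from a script. Its argument "series" is a list of rows, each an object of numbers: "ax", "ay", "az": the turn, a rotation vector about the tool's x, y, z in units of pi rad (1.0 is pi rad); "dx", "dy", "dz": the shift along the tool's x, y, z in units of 75 cm (1.0 is 75 cm); "fingers": the finger opening in mm, from 0 to 94. A call has 1 to 8 rows; each row is the pose to reach, as a shift and turn from the pose commanded when the call began, along the tool's axes at that moment, turning the shorter way round; what a row does not reach only later rows make up. A row lasts 1/10 s, in which the tool goes at most 50 mm and 8.59 degrees, less where a joint would pass 70% of its speed; a pose out of reach is approached as far as the arm can. A call with a number of a shift or a turn outside -1 to 1 is refused whole. A call with a gripper value outside its range is refused whole. The fingers move at their own pace and stop on an object; "newtons" is the grip in N (left out, the last holds). Time passes only in rows, so rows that repeat a pose let the fingers close. It gives the time, the measured TCP pose, the force, the opening and the grip force at its end, in the units of the state.
- ctrl.get_state(): the state, without advancing time (a new reading comes with each control period).
- ctrl.get_image(name): name is "side" or "top" or "wrist"; returns the picture (420x560x3 uint8, red, green, blue); there is no depth.
- ctrl.camera_info(name): a dict with "fx", "fy", "cx", "cy" (pixels), "pose" (4x4, takes a point from camera to world coordinates). Camera axes: x right, y up, looking along -z (the intrinsics and any distortion apply to the point x, -y, -z); pixel columns grow to the right and rows downward; lengths in mm; the calibration is good to about 2 mm. A picture is of the moment at which its call begins: read the wrist's pose just before it. camera_info takes no time and is no camera call; for the wrist camera it gives the pose at the moment of the call.
- ctrl.hand_in(): hands the job in; it is judged then, once.
The state is a dict: "time": time; "joints": joint angles; "joint_vel": joint speeds; "joint_efforts": joint torques, N m; "eef_pos": TCP position; "tool_rot": TCP orientation; "force": force on the tool from outside, world axes, zero at the start; "moment": the same for the moment, N m; "opening": opening from 0.0 (shut) to 1.0 (fully open); "gripper_force": force on a finger pad.
Only numpy, scipy, OpenCV 4.12 (cv2) and the standard library are available. Lean on these libraries where they do the work, as an engineer would, in place of code of your own. Each camera call takes 0.05 s, during which the arm holds its last target. There are 200 camera calls.

## Working session

There is one attempt and no reset: what is moved stays moved. The work goes in short steps, Python scripts to look and compute and a tool call to move; the robot and the scene stay as the last step left them, time stands still between calls to the robot, and variables do not carry over. Pictures are saved under pics/ and viewed, at most 14 in all, crops included, and the job is handed in when it is done.

Besides the shell and the picture viewer there is one more tool, called after ">>>" in YAML: its name, and indented under it one key for each argument. send_rows: Moves the arm, as the interface text tells. Shifts and turns lie within -1 to 1; 1 stands for 75 cm of shift or pi rad of turn. Its arguments: {"type":"object","properties":{"series":{"type":"array","items":{"type":"object","properties":{"ax":{"type":"number"},"ay":{"type":"number"},"az":{"type":"number"},"dx":{"type":"number"},"dy":{"type":"number"},"dz":{"type":"number"},"fingers":{"type":"number"}}}},"newtons":{"type":"number"}},"required":["series"]}

```bash
ls; mkdir -p pics; python3 - <<'E'
from bench import ctrl
import cv2
s=ctrl.get_state(); print({k:s[k] for k in('time','eef_pos','tool_rot','opening','force')})
for n in('top','side'):
    i=ctrl.get_image(n); cv2.imwrite(f'pics/{n}0.png',i[...,::-1]); c=ctrl.camera_info(n); print(n,c)
E
```

```text
pics
{'time': 0.0, 'eef_pos': array([ 201.2539967 , -511.56608106,  204.87382045]), 'tool_rot': array([-3.08542558e+00, -5.85087298e-01,  3.01969145e-04]), 'opening': 0.998995963474991, 'force': array([-0.2487909 , -0.31965324,  0.27329336])}
top {'fx': 417.8114886385574, 'fy': 417.8114886385574, 'cx': 268.5430727005018, 'cy': 205.7151577203271, 'pose': array([[-6.05830877e-03,  9.93236948e-01, -1.15946804e-01,
         4.60112393e+02],
       [-9.99778226e-01, -8.35486153e-03, -1.93312096e-02,
        -5.92515936e+00],
       [-2.01691911e-02,  1.15803976e-01,  9.93067290e-01,
         1.08812299e+03],
       [ 0.00000000e+00,  0.00000000e+00,  0.00000000e+00,
         1.00000000e+00]])}
side {'fx': 433.3552781131144, 'fy': 433.3552781131144, 'cx': 277.0865303297749, 'cy': 212.96628504295825, 'pose': array([[-9.74900593e-01,  1.51175791e-01, -1.63446362e-01,
         4.23833078e+02],
       [-2.22484570e-01, -6.88984958e-01,  6.89782823e-01,
         7.59498138e+02],
       [-8.33362106e-03,  7.08833978e-01,  7.05326125e-01,
         8.98606638e+02],
       [ 0.00000000e+00,  0.00000000e+00,  0.00000000e+00,
         1.00000000e+00]])}
```

View pics/top0.png

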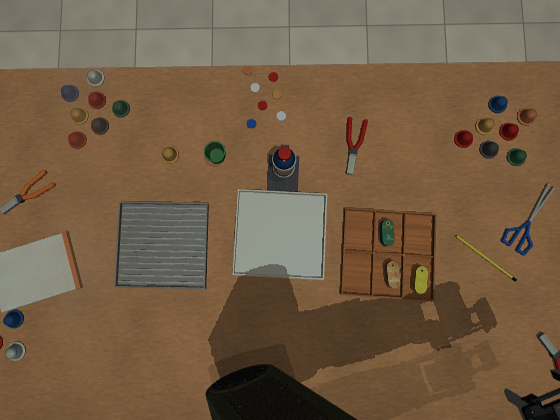

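View pics/side0.png

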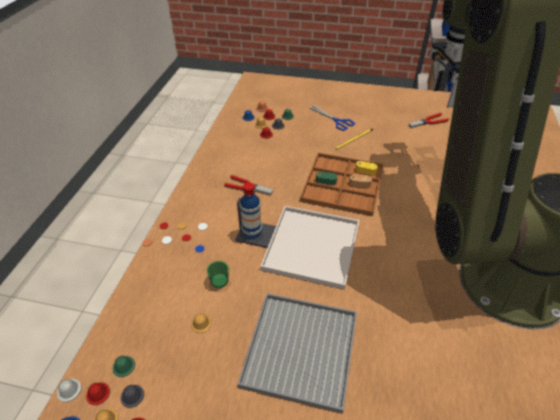

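```bash
cat > h.py <<'E'
import numpy as np, cv2
from bench import ctrl
from scipy.spatial.transform import Rotation as R
def ray(n,uv,z,c=None):
    c=c or ctrl.camera_info(n); P=np.array(c['pose']); uv=np.atleast_2d(np.float64(uv))
    d=np.c_[(uv[:,0]-c['cx'])/c['fx'],-(uv[:,1]-c['cy'])/c['fy'],-np.ones(len(uv))]@P[:3,:3].T
    o=P[:3,3]; return (o+d*((np.reshape(z,(-1,1))-o[2])/d[:,2:]))[:,:2]
def pix(n,p,c=None):
    c=c or ctrl.camera_info(n); P=np.array(c['pose']); q=(np.atleast_2d(p)-P[:3,3])@P[:3,:3]
    return np.c_[c['cx']+c['fx']*q[:,0]/-q[:,2],c['cy']-c['fy']*q[:,1]/-q[:,2]]
def img(n,f=None):
    i=ctrl.get_image(n)[...,::-1].copy()
    if f: cv2.imwrite('pics/'+f,i)
    return i
E
python3 - <<'E'
from h import *
i=cv2.imread('pics/top0.png'); 
a=cv2.resize(i[195:310,330:450],None,fx=5,fy=5,interpolation=cv2.INTER_CUBIC); cv2.imwrite('pics/binz.png',a)
# trays outer corners (rim z=18)
tr={'rack':[(118,202),(209,203),(207,288),(116,287)],'station':[(237,190),(327,193),(325,279),(233,277)],'bin':[(343,208),(435,212),(434,300),(340,295)]}
for k,v in tr.items():
    w=ray('top',v,18); print(k,w.round(0).tolist(),w.mean(0).round(1), cv2.minAreaRect(np.float32(w)))
hsv=cv2.cvtColor(i,cv2.COLOR_BGR2HSV)
for nm,box in dict(green=(374,212,402,250),nat=(383,254,404,294),yel=(408,256,434,299)).items():
    x0,y0,x1,y1=box; h=hsv[y0:y1,x0:x1]
    print(nm); print(h[h.shape[0]//2,:].tolist())
print('red cap',ray('top',(284,154),179),'jar',ray('top',(215,153),45),'pod',ray('top',(170,154),20))
E
```

```text
rack [[598.0, 406.0], [593.0, 169.0], [377.0, 172.0], [380.0, 404.0]] [487.2 287.8] ((487.4844970703125, 289.1391906738281), (237.98175048828125, 217.58200073242188), 89.12596893310547)
station [[627.0, 97.0], [617.0, -136.0], [398.0, -126.0], [404.0, 106.0]] [511.4 -15. ] ((510.423095703125, -15.068695068359375), (232.92453002929688, 222.97711181640625), 87.54741668701172)
bin [[578.0, -176.0], [565.0, -410.0], [345.0, -396.0], [358.0, -163.0]] [ 461.5 -286.4] ((461.71710205078125, -286.5829772949219), (235.11865234375, 220.8529815673828), 86.75839233398438)
green
[[13, 156, 108], [13, 160, 115], [13, 155, 123], [13, 153, 123], [12, 165, 62], [13, 154, 48], [63, 121, 21], [78, 170, 18], [71, 114, 76], [72, 107, 74], [71, 107, 74], [72, 115, 73], [69, 107, 76], [72, 105, 75], [70, 108, 78], [73, 114, 74], [70, 103, 77], [72, 108, 73], [72, 115, 73], [75, 119, 79], [12, 157, 130], [13, 155, 127], [14, 157, 125], [13, 157, 125], [13, 156, 124], [13, 157, 125], [13, 158, 126], [13, 157, 130]]
nat
[[13, 159, 72], [13, 167, 58], [16, 130, 43], [14, 134, 40], [15, 123, 62], [15, 126, 146], [16, 125, 141], [15, 126, 134], [15, 127, 135], [15, 127, 133], [15, 125, 141], [15, 128, 128], [16, 129, 123], [15, 122, 125], [15, 124, 127], [15, 121, 135], [14, 139, 123], [13, 159, 127], [13, 163, 39], [12, 163, 47], [13, 159, 114]]
yel
[[12, 152, 116], [13, 153, 117], [13, 153, 70], [13, 170, 54], [21, 217, 53], [22, 181, 55], [19, 184, 54], [21, 197, 75], [27, 171, 146], [28, 168, 147], [28, 169, 145], [28, 167, 145], [30, 166, 144], [30, 162, 145], [29, 166, 144], [30, 166, 144], [29, 165, 145], [28, 169, 145], [28, 171, 146], [26, 158, 137], [13, 154, 111], [13, 156, 116], [13, 172, 55], [14, 176, 42], [16, 186, 26], [14, 171, 70]]
red cap [[681.63101855 -23.27236469]] jar [[718.83195584 150.56379492]] pod [[723.65658213 272.73677514]]
```

View pics/binz.png

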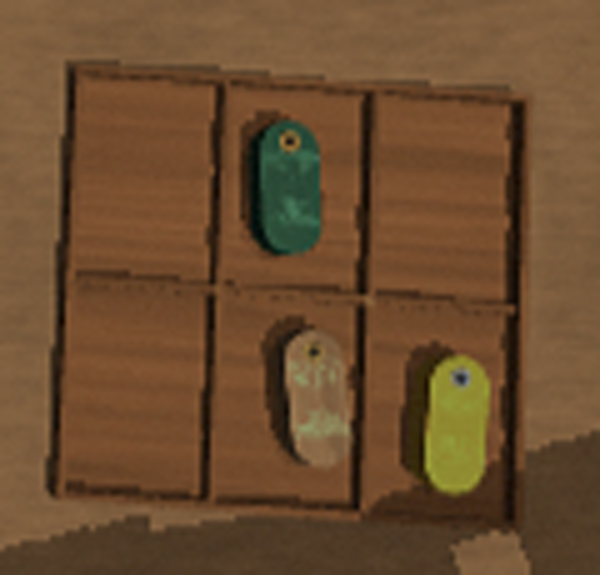

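```bash
cat >> h.py <<'E'
HS=dict(nat=((12,85,95),(20,142,255)),green=((60,60,45),(85,255,255)),yel=((24,120,100),(35,255,255)))
def fobs(i,near=None,zt=30,n='top',r=45):
    """top-face centre (world) and yaw of each fob, searched within r mm of near[k]"""
    hsv=cv2.cvtColor(i,cv2.COLOR_BGR2HSV); o={}
    for k,(a,b) in HS.items():
        m=cv2.inRange(hsv,a,b); m2=np.zeros_like(m)
        q=pix(n,[*near[k],zt])[0]; cv2.circle(m2,(int(q[0]),int(q[1])),int(r*.4),255,-1); m=cv2.morphologyEx(m&m2,cv2.MORPH_CLOSE,np.ones((5,5)))
        cs=cv2.findContours(m,cv2.RETR_EXTERNAL,cv2.CHAIN_APPROX_NONE)[0]
        if not cs: o[k]=None; continue
        c=max(cs,key=cv2.contourArea); mm=np.zeros_like(m); cv2.drawContours(mm,[c],-1,255,-1)
        v,u=np.nonzero(mm); w=ray(n,np.c_[u,v],zt); ctr=w.mean(0); ev,V=np.linalg.eigh(np.cov(w.T)); d=V[:,1]*np.sign(V[0,1])
        s=4*np.sqrt(ev)
        o[k]=(ctr.round(1).tolist(),round(float(np.degrees(np.arctan2(d[1],d[0]))),1),s.round(0).tolist(),len(u))
    return o
E
python3 - <<'E'
from h import *
i=cv2.imread('pics/top0.png')
near={'green':ray('top',(388,232.4),30)[0],'nat':ray('top',(393.6,274.6),30)[0],'yel':ray('top',(421.4,279.8),30)[0]}
print(near); print(fobs(i,near,r=46))
E
```

```text
{'green': array([ 513.50959186, -285.62516383]), 'nat': array([ 408.54444925, -295.38656828]), 'yel': array([ 395.45591657, -363.43219282])}
{'nat': ([409.6, -294.3], 3.5, [32.0, 72.0], 296), 'green': ([514.1, -284.4], -0.1, [32.0, 70.0], 279), 'yel': ([395.9, -362.3], -6.9, [32.0, 72.0], 294)}
```

>>> send_rows:
  series:
    - {"az":0.1194}
    - {"az":0.1194}
    - {"az":0.1194}
    - {"az":0.1194,"fingers":56}
  newtons: 20

```text
invalid input
```

>>> send_rows:
  series:
    - {"dx":0,"dy":0,"dz":0,"ax":0,"ay":0,"az":0.1194,"fingers":56}
    - {"dx":0,"dy":0,"dz":0,"ax":0,"ay":0,"az":0.1194,"fingers":56}
    - {"dx":0,"dy":0,"dz":0,"ax":0,"ay":0,"az":0.1194,"fingers":56}
    - {"dx":0,"dy":0,"dz":0,"ax":0,"ay":0,"az":0.1194,"fingers":56}
  newtons: 20

```text
time: 0.5
eef_pos: [201.3, -511.7, 205.1]
tool_rot: [-3.141, 0.002, 0.0]
force: [-0.4, 0.3, 0.7]
opening: 0.696
gripper_force: 0.0
```

>>> send_rows:
  series:
    - {"dx":0.259,"dy":-0.1987,"dz":0.14,"ax":0,"ay":0,"az":0.028,"fingers":56}
    - {"dx":0.259,"dy":-0.1987,"dz":0.14,"ax":0,"ay":0,"az":0.028,"fingers":56}
    - {"dx":0.259,"dy":-0.1987,"dz":0.14,"ax":0,"ay":0,"az":0.028,"fingers":56}
    - {"dx":0.259,"dy":-0.1987,"dz":0.14,"ax":0,"ay":0,"az":0.028,"fingers":56}
    - {"dx":0.259,"dy":-0.1987,"dz":0.14,"ax":0,"ay":0,"az":0.028,"fingers":56}
    - {"dx":0.259,"dy":-0.1987,"dz":0.14,"ax":0,"ay":0,"az":0.028,"fingers":56}
    - {"dx":0.259,"dy":-0.1987,"dz":0.14,"ax":0,"ay":0,"az":0.028,"fingers":56}
    - {"dx":0.259,"dy":-0.1987,"dz":0.14,"ax":0,"ay":0,"az":0.028,"fingers":56}

```text
time: 1.3
eef_pos: [395.2, -363.6, 100.9]
tool_rot: [3.138, -0.137, 0.0]
force: [0.7, 0.1, -0.8]
opening: 0.597
gripper_force: 0.0
```

```bash
python3 - <<'E'
from h import *
s=ctrl.get_state(); print(s['time'],s['eef_pos'],s['tool_rot'])
img('wrist','w1.png'); print(ctrl.camera_info('wrist')['pose'][:3,3], pix('wrist',[[395.6,-362.8,30],[409,-294.8,30]]))
E
```

```text
1.3 [ 395.21484208 -363.55087237  100.87976303] [ 3.13819865e+00 -1.36736856e-01  2.17259954e-04]
[ 461.5087147  -368.93450997  282.46052437] [[285.3701586  213.18884804]
 [206.4585158  205.06625969]]
```

View pics/w1.png

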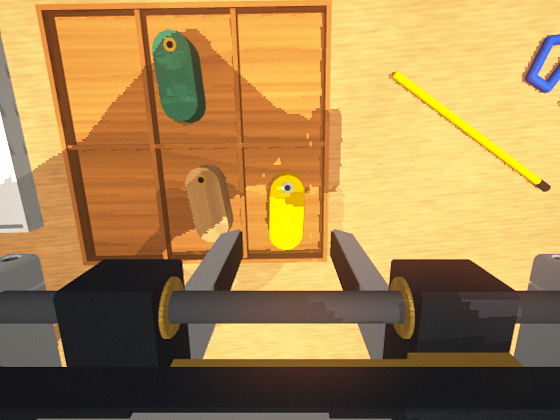

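>>> send_rows:
  series:
    - {"dx":0,"dy":0,"dz":0.06,"ax":0,"ay":0,"az":0,"fingers":56}
    - {"dx":0,"dy":0,"dz":0.1065,"ax":0,"ay":0,"az":0,"fingers":56}
    - {"dx":0,"dy":0,"dz":0.1065,"ax":0,"ay":0,"az":0,"fingers":56}
    - {"dx":0,"dy":0,"dz":0.1065,"ax":0,"ay":0,"az":0,"fingers":10}
    - {"dx":0,"dy":0,"dz":0.1065,"ax":0,"ay":0,"az":0,"fingers":10}
    - {"dx":0,"dy":0,"dz":0.1065,"ax":0,"ay":0,"az":0,"fingers":10}
    - {"dx":0,"dy":0,"dz":0.1065,"ax":0,"ay":0,"az":0,"fingers":10}
    - {"dx":0,"dy":0,"dz":0.1065,"ax":0,"ay":0,"az":0,"fingers":10}

```text
time: 2.15
eef_pos: [396.1, -363.5, 22.0]
tool_rot: [3.137, -0.138, 0.002]
force: [-1.8, 1.1, 8.7]
opening: 0.319
gripper_force: 19.9
```

>>> send_rows:
  series:
    - {"dx":0,"dy":0,"dz":-0.06,"ax":0,"ay":0,"az":0,"fingers":10}
    - {"dx":0.1033,"dy":-0.3882,"dz":-0.08,"ax":0,"ay":0,"az":-0.0139,"fingers":10}
    - {"dx":0.1033,"dy":-0.3882,"dz":-0.08,"ax":0,"ay":0,"az":-0.0139,"fingers":10}
    - {"dx":0.1033,"dy":-0.3882,"dz":-0.08,"ax":0,"ay":0,"az":-0.0139,"fingers":10}
    - {"dx":0.1033,"dy":-0.3882,"dz":-0.08,"ax":0,"ay":0,"az":-0.0139,"fingers":10}
    - {"dx":0.1033,"dy":-0.3882,"dz":-0.08,"ax":0,"ay":0,"az":-0.0139,"fingers":10}
    - {"dx":0.1033,"dy":-0.3882,"dz":-0.08,"ax":0,"ay":0,"az":-0.0139,"fingers":10}
    - {"dx":0.1033,"dy":-0.3882,"dz":-0.08,"ax":0,"ay":0,"az":-0.0139,"fingers":10}

```text
time: 2.95
eef_pos: [499.9, -75.2, 81.6]
tool_rot: [-3.141, 0.062, -0.003]
force: [-0.1, -0.7, 0.3]
opening: 0.316
gripper_force: 19.8
```

>>> send_rows:
  series:
    - {"dx":0,"dy":0,"dz":0.05,"ax":0,"ay":0,"az":0,"fingers":10}
    - {"dx":0,"dy":0,"dz":0.068,"ax":0,"ay":0,"az":0,"fingers":10}
    - {"dx":0,"dy":0,"dz":0.078,"ax":0,"ay":0,"az":0,"fingers":10}
    - {"dx":0,"dy":0,"dz":0.078,"ax":0,"ay":0,"az":0,"fingers":10}
    - {"dx":0,"dy":0,"dz":0.078,"ax":0,"ay":0,"az":0,"fingers":10}

```text
time: 3.45
eef_pos: [498.8, -80.3, 22.8]
tool_rot: [3.141, -0.071, 0.001]
force: [0.3, 0.2, -0.7]
opening: 0.315
gripper_force: 19.9
```

>>> send_rows:
  series:
    - {"dx":0,"dy":0,"dz":0.0017,"ax":0,"ay":0,"az":0,"fingers":10}
    - {"dx":0,"dy":0,"dz":0.0017,"ax":0,"ay":0,"az":0,"fingers":10}
    - {"dx":0,"dy":0,"dz":0.0017,"ax":0,"ay":0,"az":0,"fingers":54}
    - {"dx":0,"dy":0,"dz":0.0017,"ax":0,"ay":0,"az":0,"fingers":54}
    - {"dx":0,"dy":0,"dz":0.0017,"ax":0,"ay":0,"az":0,"fingers":54}
    - {"dx":0,"dy":0,"dz":-0.05,"ax":0,"ay":0,"az":0,"fingers":56}
    - {"dx":0,"dy":0,"dz":-0.105,"ax":0,"ay":0,"az":0,"fingers":56}

```text
time: 4.15
eef_pos: [497.7, -79.5, 101.0]
tool_rot: [-3.14, 0.07, 0.004]
force: [0.9, -0.8, 0.8]
opening: 0.59
gripper_force: 0.0
```

>>> send_rows:
  series:
    - {"dx":-0.1059,"dy":0.2917,"dz":0,"ax":0,"ay":0,"az":-0.0306,"fingers":56}
    - {"dx":-0.1059,"dy":0.2917,"dz":0,"ax":0,"ay":0,"az":-0.0306,"fingers":56}
    - {"dx":-0.1059,"dy":0.2917,"dz":0,"ax":0,"ay":0,"az":-0.0306,"fingers":56}
    - {"dx":-0.1059,"dy":0.2917,"dz":0,"ax":0,"ay":0,"az":-0.0306,"fingers":56}
    - {"dx":-0.1059,"dy":0.2917,"dz":0,"ax":0,"ay":0,"az":-0.0306,"fingers":56}
    - {"dx":-0.1059,"dy":0.2917,"dz":0,"ax":0,"ay":0,"az":-0.0306,"fingers":56}
    - {"dx":-0.1059,"dy":0.2917,"dz":0,"ax":0,"ay":0,"az":-0.0306,"fingers":56}

```text
time: 4.85
eef_pos: [409.2, -294.8, 100.7]
tool_rot: [-3.14, -0.079, 0.0]
force: [-0.4, -0.1, 0.2]
opening: 0.596
gripper_force: 0.0
```

```bash
python3 - <<'E'
from h import *
s=ctrl.get_state(); print(s['time'],s['eef_pos'],s['tool_rot'])
a=img('wrist'); b=img('top'); cv2.imwrite('pics/m2.png',np.vstack([a[:300],b[180:310,:]]))
print(pix('wrist',[[409.3,-294.6,30],[514,-285,30]]))
E
```

```text
4.85 [ 409.16449618 -294.81056759  100.73854219] [-3.14033904e+00 -7.87748541e-02  1.77440812e-04]
[[287.67328319 214.41883568]
 [282.70663904  87.0466468 ]]
```

View pics/m2.png

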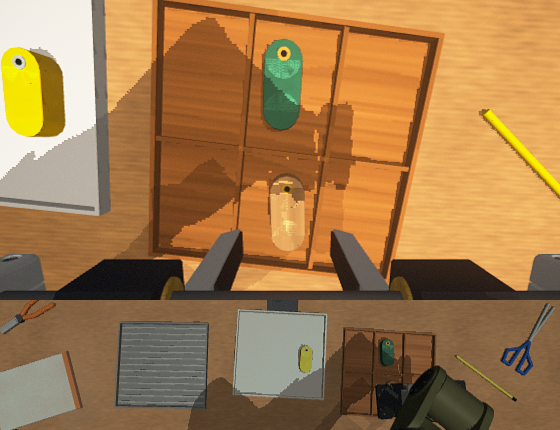

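>>> send_rows:
  series:
    - {"dx":0,"dy":0,"dz":0.06,"ax":0,"ay":0,"az":0,"fingers":56}
    - {"dx":0,"dy":0,"dz":0.1055,"ax":0,"ay":0,"az":0,"fingers":56}
    - {"dx":0,"dy":0,"dz":0.1055,"ax":0,"ay":0,"az":0,"fingers":56}
    - {"dx":0,"dy":0,"dz":0.1055,"ax":0,"ay":0,"az":0,"fingers":10}
    - {"dx":0,"dy":0,"dz":0.1055,"ax":0,"ay":0,"az":0,"fingers":10}
    - {"dx":0,"dy":0,"dz":0.1055,"ax":0,"ay":0,"az":0,"fingers":10}
    - {"dx":0,"dy":0,"dz":0.1055,"ax":0,"ay":0,"az":0,"fingers":10}
    - {"dx":0,"dy":0,"dz":0.1055,"ax":0,"ay":0,"az":0,"fingers":10}

```text
time: 5.75
eef_pos: [409.9, -295.0, 22.9]
tool_rot: [3.14, 0.081, 0.002]
force: [-0.7, 1.6, 7.3]
opening: 0.312
gripper_force: 20.0
```

>>> send_rows:
  series:
    - {"dx":0,"dy":0,"dz":-0.06,"ax":0,"ay":0,"az":0,"fingers":10}
    - {"dx":0.1412,"dy":-0.3668,"dz":-0.08,"ax":0,"ay":0,"az":0.0306,"fingers":10}
    - {"dx":0.1412,"dy":-0.3668,"dz":-0.08,"ax":0,"ay":0,"az":0.0306,"fingers":10}
    - {"dx":0.1412,"dy":-0.3668,"dz":-0.08,"ax":0,"ay":0,"az":0.0306,"fingers":10}
    - {"dx":0.1412,"dy":-0.3668,"dz":-0.08,"ax":0,"ay":0,"az":0.0306,"fingers":10}
    - {"dx":0.1412,"dy":-0.3668,"dz":-0.08,"ax":0,"ay":0,"az":0.0306,"fingers":10}
    - {"dx":0.1412,"dy":-0.3668,"dz":-0.08,"ax":0,"ay":0,"az":0.0306,"fingers":10}
    - {"dx":0.1412,"dy":-0.3668,"dz":-0.08,"ax":0,"ay":0,"az":0.0306,"fingers":10}

```text
time: 6.55
eef_pos: [502.1, -10.3, 82.5]
tool_rot: [-3.141, 0.063, -0.002]
force: [-0.5, -0.8, -1.0]
opening: 0.316
gripper_force: 20.0
```

>>> send_rows:
  series:
    - {"dx":0,"dy":0,"dz":0.05,"ax":0,"ay":0,"az":0,"fingers":10}
    - {"dx":0,"dy":0,"dz":0.068,"ax":0,"ay":0,"az":0,"fingers":10}
    - {"dx":0,"dy":0,"dz":0.078,"ax":0,"ay":0,"az":0,"fingers":10}
    - {"dx":0,"dy":0,"dz":0.078,"ax":0,"ay":0,"az":0,"fingers":10}
    - {"dx":0,"dy":0,"dz":0.079,"ax":0,"ay":0,"az":0,"fingers":10}
    - {"dx":0,"dy":0,"dz":0.079,"ax":0,"ay":0,"az":0,"fingers":10}

```text
time: 7.15
eef_pos: [501.3, -14.8, 23.1]
tool_rot: [3.141, -0.071, 0.001]
force: [0.6, -0.9, -1.0]
opening: 0.319
gripper_force: 20.0
```

>>> send_rows:
  series:
    - {"dx":0,"dy":0,"dz":0.0015,"ax":0,"ay":0,"az":0,"fingers":10}
    - {"dx":0,"dy":0,"dz":0.0015,"ax":0,"ay":0,"az":0,"fingers":10}
    - {"dx":0,"dy":0,"dz":0.0015,"ax":0,"ay":0,"az":0,"fingers":54}
    - {"dx":0,"dy":0,"dz":0.0015,"ax":0,"ay":0,"az":0,"fingers":54}
    - {"dx":0,"dy":0,"dz":0.0015,"ax":0,"ay":0,"az":0,"fingers":54}
    - {"dx":0,"dy":0,"dz":-0.05,"ax":0,"ay":0,"az":0,"fingers":56}
    - {"dx":0,"dy":0,"dz":-0.105,"ax":0,"ay":0,"az":0,"fingers":56}

```text
time: 7.85
eef_pos: [500.1, -14.4, 101.3]
tool_rot: [-3.141, 0.07, 0.005]
force: [0.0, -0.1, 0.1]
opening: 0.594
gripper_force: 0.0
```

>>> send_rows:
  series:
    - {"dx":0.033,"dy":0.3589,"dz":0,"ax":0,"ay":0,"az":-0.0139,"fingers":56}
    - {"dx":0.033,"dy":0.3589,"dz":0,"ax":0,"ay":0,"az":-0.0139,"fingers":56}
    - {"dx":0.033,"dy":0.3589,"dz":0,"ax":0,"ay":0,"az":-0.0139,"fingers":56}
    - {"dx":0.033,"dy":0.3589,"dz":0,"ax":0,"ay":0,"az":-0.0139,"fingers":56}
    - {"dx":0.033,"dy":0.3589,"dz":0,"ax":0,"ay":0,"az":-0.0139,"fingers":56}
    - {"dx":0.033,"dy":0.3589,"dz":0,"ax":0,"ay":0,"az":-0.0139,"fingers":56}
    - {"dx":0.033,"dy":0.3589,"dz":0,"ax":0,"ay":0,"az":-0.0139,"fingers":56}
    - {"dx":0.033,"dy":0.3589,"dz":0,"ax":0,"ay":0,"az":-0.0139,"fingers":56}

```text
time: 8.65
eef_pos: [513.4, -284.1, 100.8]
tool_rot: [-3.141, 0.002, 0.001]
force: [-0.9, -0.2, -0.1]
opening: 0.595
gripper_force: 0.0
```

```bash
python3 - <<'E'
from h import *
s=ctrl.get_state(); print(s['time'],s['eef_pos'],s['tool_rot'])
a=img('wrist'); b=img('top'); cv2.imwrite('pics/m3.png',np.vstack([a[:300],b[180:310,:]]))
print(pix('wrist',[[514,-285,30]]))
E
```

```text
8.65 [ 513.44015162 -284.12106683  100.81940718] [-3.14102167e+00  2.27900225e-03  9.55185845e-04]
[[288.74035792 213.50529145]]
```

View pics/m3.png

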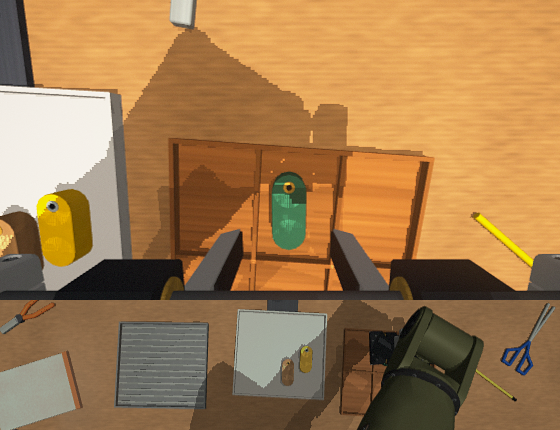

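>>> send_rows:
  series:
    - {"dx":0,"dy":0,"dz":0.06,"ax":0,"ay":0,"az":0,"fingers":56}
    - {"dx":0,"dy":0,"dz":0.1055,"ax":0,"ay":0,"az":0,"fingers":56}
    - {"dx":0,"dy":0,"dz":0.1055,"ax":0,"ay":0,"az":0,"fingers":56}
    - {"dx":0,"dy":0,"dz":0.1055,"ax":0,"ay":0,"az":0,"fingers":10}
    - {"dx":0,"dy":0,"dz":0.1055,"ax":0,"ay":0,"az":0,"fingers":10}
    - {"dx":0,"dy":0,"dz":0.1055,"ax":0,"ay":0,"az":0,"fingers":10}
    - {"dx":0,"dy":0,"dz":0.1055,"ax":0,"ay":0,"az":0,"fingers":10}
    - {"dx":0,"dy":0,"dz":0.1055,"ax":0,"ay":0,"az":0,"fingers":10}

```text
time: 9.55
eef_pos: [514.3, -284.7, 23.5]
tool_rot: [3.141, -0.001, 0.003]
force: [-1.4, 1.6, 6.8]
opening: 0.314
gripper_force: 20.0
```

```bash
python3 - <<'E'
from h import *
b=img('top')
print(fobs(b,{'green':(514,-285),'nat':ray('top',(287,251),30)[0],'yel':ray('top',(306,238),30)[0]},r=46))
cv2.imwrite('pics/st.png',cv2.resize(b[180:290,225:335],None,fx=5,fy=5))
E
```

```text
{'nat': ([466.1, -33.0], -3.1, [31.0, 69.0], 261), 'green': None, 'yel': ([522.4, -78.3], -73.6, [19.0, 29.0], 61)}
```

View pics/st.png

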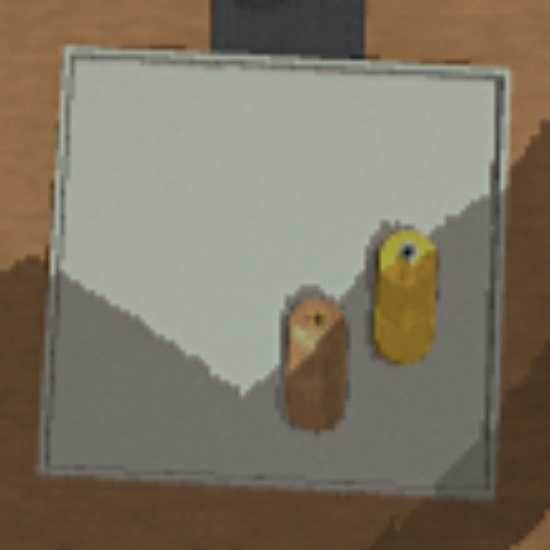

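>>> send_rows:
  series:
    - {"dx":0,"dy":0,"dz":-0.06,"ax":0,"ay":0,"az":0,"fingers":10}
    - {"dx":-0.0136,"dy":-0.4465,"dz":-0.08,"ax":0,"ay":0,"az":0.0139,"fingers":10}
    - {"dx":-0.0136,"dy":-0.4465,"dz":-0.08,"ax":0,"ay":0,"az":0.0139,"fingers":10}
    - {"dx":-0.0136,"dy":-0.4465,"dz":-0.08,"ax":0,"ay":0,"az":0.0139,"fingers":10}
    - {"dx":-0.0136,"dy":-0.4465,"dz":-0.08,"ax":0,"ay":0,"az":0.0139,"fingers":10}
    - {"dx":-0.0136,"dy":-0.4465,"dz":-0.08,"ax":0,"ay":0,"az":0.0139,"fingers":10}
    - {"dx":-0.0136,"dy":-0.4465,"dz":-0.08,"ax":0,"ay":0,"az":0.0139,"fingers":10}
    - {"dx":-0.0136,"dy":-0.4465,"dz":-0.08,"ax":0,"ay":0,"az":0.0139,"fingers":10}

```text
time: 10.4
eef_pos: [503.5, 53.1, 82.9]
tool_rot: [-3.141, 0.068, -0.001]
force: [0.3, -0.2, -1.8]
opening: 0.312
gripper_force: 20.0
```

>>> send_rows:
  series:
    - {"dx":0,"dy":0,"dz":0.05,"ax":0,"ay":0,"az":0,"fingers":10}
    - {"dx":0,"dy":0,"dz":0.068,"ax":0,"ay":0,"az":0,"fingers":10}
    - {"dx":0,"dy":0,"dz":0.078,"ax":0,"ay":0,"az":0,"fingers":10}
    - {"dx":0,"dy":0,"dz":0.078,"ax":0,"ay":0,"az":0,"fingers":10}
    - {"dx":0,"dy":0,"dz":0.08,"ax":0,"ay":0,"az":0,"fingers":10}
    - {"dx":0,"dy":0,"dz":0.08,"ax":0,"ay":0,"az":0,"fingers":10}

```text
time: 11.0
eef_pos: [504.1, 49.9, 22.5]
tool_rot: [3.141, -0.071, 0.001]
force: [0.2, -0.9, -0.6]
opening: 0.317
gripper_force: 20.0
```

>>> send_rows:
  series:
    - {"dx":0,"dy":0,"dz":0.001,"ax":0,"ay":0,"az":0,"fingers":54}
    - {"dx":0,"dy":0,"dz":0.001,"ax":0,"ay":0,"az":0,"fingers":54}
    - {"dx":0,"dy":0,"dz":0.001,"ax":0,"ay":0,"az":0,"fingers":54}
    - {"dx":0,"dy":0,"dz":-0.05,"ax":0,"ay":0,"az":0,"fingers":54}
    - {"dx":-0.1,"dy":0,"dz":-0.28,"ax":0,"ay":0,"az":0,"fingers":0}
    - {"dx":-0.1,"dy":0,"dz":-0.28,"ax":0,"ay":0,"az":0,"fingers":0}
    - {"dx":-0.1,"dy":0,"dz":-0.28,"ax":0,"ay":0,"az":0,"fingers":0}
    - {"dx":-0.1,"dy":0,"dz":-0.28,"ax":0,"ay":0,"az":0,"fingers":0}

```text
time: 11.8
eef_pos: [428.0, 53.8, 234.9]
tool_rot: [-3.141, 0.07, -0.004]
force: [-0.5, 0.2, -0.1]
opening: 0.272
gripper_force: 0.0
```

```bash
python3 - <<'E'
from h import *
s=ctrl.get_state(); print(s['time'],s['eef_pos'],s['tool_rot'],s['opening'])
ims={n:img(n) for n in('top','side','wrist')}
cv2.imwrite('pics/m4.png',cv2.resize(np.hstack([ims['top'][130:310,200:360],ims['side'][150:330,190:400]]),None,fx=2,fy=2)); cv2.imwrite('pics/w4.png',ims['wrist'])
for n in('top','side'):
    i=ims[n]; hsv=cv2.cvtColor(i,cv2.COLOR_BGR2HSV); m=cv2.inRange(hsv,(0,150,60),(8,255,255))|cv2.inRange(hsv,(172,150,60),(180,255,255))
    q=pix(n,[682,-23,172])[0]; m2=np.zeros_like(m); cv2.circle(m2,tuple(int(t) for t in q),18,255,-1); v,u=np.nonzero(m&m2)
    print(n,q,len(u),u.mean(),v.mean(),(u.min(),u.max(),v.min(),v.max()),ray(n,(u.mean(),v.mean()),172))
E
```

```text
11.8 [428.0015862   53.81419154 234.92904158] [-3.14065459  0.06985777 -0.00381574] 0.2717157419614982
top [283.8247285  154.58652457] 137 284.11678832116786 152.94890510948906 (np.int64(278), np.int64(290), np.int64(147), np.int64(159)) [[685.73795342 -23.69215984]]
side [248.76039307 187.97550696] 235 243.94468085106382 185.51489361702127 (np.int64(230), np.int64(254), np.int64(176), np.int64(194)) [[696.48728792 -29.46869523]]
```

View pics/m4.png

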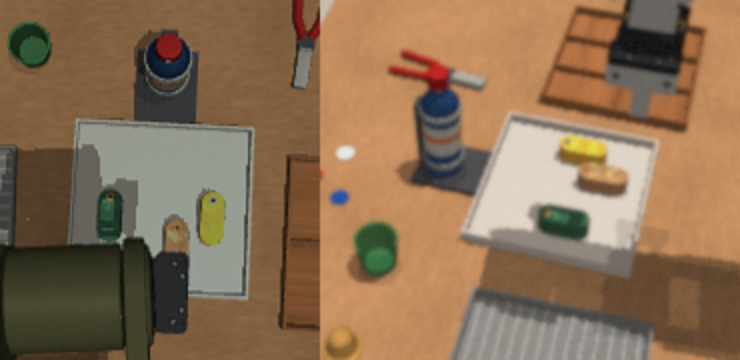

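>>> send_rows:
  series:
    - {"dx":0.3435,"dy":0.0872,"dz":0.01,"ax":0,"ay":0,"az":0,"fingers":0}
    - {"dx":0.3435,"dy":0.0872,"dz":0.01,"ax":0,"ay":0,"az":0,"fingers":0}
    - {"dx":0.3435,"dy":0.0872,"dz":0.01,"ax":0,"ay":0,"az":0,"fingers":0}
    - {"dx":0.3435,"dy":0.0872,"dz":0.01,"ax":0,"ay":0,"az":0,"fingers":0}
    - {"dx":0.3435,"dy":0.0872,"dz":0.01,"ax":0,"ay":0,"az":0,"fingers":0}
    - {"dx":0.3435,"dy":0.0872,"dz":0.01,"ax":0,"ay":0,"az":0,"fingers":0}
    - {"dx":0.3435,"dy":0.0872,"dz":0.01,"ax":0,"ay":0,"az":0,"fingers":0}
    - {"dx":0.3435,"dy":0.0872,"dz":0.01,"ax":0,"ay":0,"az":0,"fingers":0}

```text
time: 12.75
eef_pos: [682.8, -22.9, 222.6]
tool_rot: [-3.141, 0.07, 0.004]
force: [-0.1, 0.1, 1.1]
opening: 0.005
gripper_force: 0.0
```

>>> send_rows:
  series:
    - {"dx":0,"dy":0,"dz":0.03,"ax":0,"ay":0,"az":0,"fingers":0}
    - {"dx":0,"dy":0,"dz":0.03,"ax":0,"ay":0,"az":0,"fingers":0}

```text
time: 12.95
eef_pos: [681.6, -22.5, 199.6]
tool_rot: [-3.141, 0.069, 0.006]
force: [-0.6, 0.0, -0.2]
opening: 0.006
gripper_force: 0.0
```

```bash
python3 - <<'E'
from h import *
s=ctrl.get_state(); print(s['time'],s['eef_pos'],s['tool_rot'],s['opening'],s['force'])
a=img('side'); b=img('top'); cv2.imwrite('pics/m5.png',np.hstack([cv2.resize(a[130:250,180:310],None,fx=3,fy=3),cv2.resize(b[90:210,220:350],None,fx=3,fy=3)]))
E
```

```text
12.95 [681.6383892  -22.49830289 199.63771022] [-3.14055497  0.06917777  0.0063839 ] 0.005769001611799258 [-0.59084267  0.02812349 -0.1888401 ]
```

View pics/m5.png

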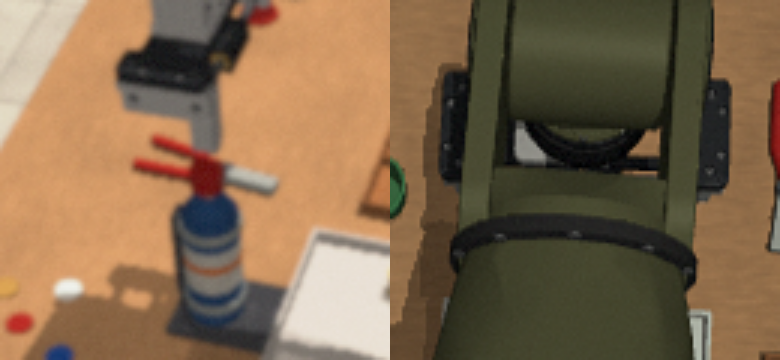

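>>> send_rows:
  series:
    - {"dx":0,"dy":0,"dz":0.024,"ax":0,"ay":0,"az":0,"fingers":0}
    - {"dx":0,"dy":0,"dz":0.031,"ax":0,"ay":0,"az":0,"fingers":0}
    - {"dx":0,"dy":0,"dz":0.036,"ax":0,"ay":0,"az":0,"fingers":0}
    - {"dx":0,"dy":0,"dz":0.036,"ax":0,"ay":0,"az":0,"fingers":0}
    - {"dx":0,"dy":0,"dz":0.036,"ax":0,"ay":0,"az":0,"fingers":0}

```text
time: 13.55
eef_pos: [683.5, -23.0, 176.2]
tool_rot: [-3.141, 0.07, -0.002]
force: [-1.8, 0.8, 3.3]
opening: 0.005
gripper_force: 1.7
```

>>> send_rows:
  series:
    - {"dx":0,"dy":0,"dz":0.003,"ax":0,"ay":0,"az":0,"fingers":0}
    - {"dx":0,"dy":0,"dz":0.006,"ax":0,"ay":0,"az":0,"fingers":0}
    - {"dx":0,"dy":0,"dz":0.007,"ax":0,"ay":0,"az":0,"fingers":0}
    - {"dx":0,"dy":0,"dz":0.007,"ax":0,"ay":0,"az":0,"fingers":0}
    - {"dx":0,"dy":0,"dz":0.007,"ax":0,"ay":0,"az":0,"fingers":0}

```text
time: 14.05
eef_pos: [683.6, -23.1, 171.2]
tool_rot: [3.141, -0.07, 0.003]
force: [-4.1, 0.4, 10.1]
opening: 0.005
gripper_force: 5.4
```

>>> send_rows:
  series:
    - {"dx":0,"dy":0,"dz":0.001,"ax":0,"ay":0,"az":0,"fingers":0}
    - {"dx":0,"dy":0,"dz":0.001,"ax":0,"ay":0,"az":0,"fingers":0}
    - {"dx":0,"dy":0,"dz":0.001,"ax":0,"ay":0,"az":0,"fingers":0}

```text
time: 14.35
eef_pos: [683.7, -23.1, 171.1]
tool_rot: [3.141, -0.07, 0.004]
force: [-6.0, 0.6, 13.5]
opening: 0.005
gripper_force: 7.4
```

>>> send_rows:
  series:
    - {"dx":0,"dy":0,"dz":0.0015,"ax":0,"ay":0,"az":0,"fingers":0}
    - {"dx":0,"dy":0,"dz":0.0015,"ax":0,"ay":0,"az":0,"fingers":0}
    - {"dx":0,"dy":0,"dz":-0.01,"ax":0,"ay":0,"az":0,"fingers":0}
    - {"dx":0,"dy":0,"dz":-0.05,"ax":0,"ay":0,"az":0,"fingers":0}
    - {"dx":0,"dy":0,"dz":-0.05,"ax":0,"ay":0,"az":0,"fingers":0}

```text
time: 14.85
eef_pos: [684.6, -23.3, 210.5]
tool_rot: [3.14, -0.07, 0.01]
force: [-0.9, 0.9, 0.9]
opening: 0.008
gripper_force: 0.0
```

>>> send_rows:
  series:
    - {"dx":-0.2434,"dy":-0.0868,"dz":-0.04,"ax":0,"ay":0,"az":0,"fingers":50}
    - {"dx":-0.2434,"dy":-0.0868,"dz":-0.04,"ax":0,"ay":0,"az":0,"fingers":50}
    - {"dx":-0.2434,"dy":-0.0868,"dz":-0.04,"ax":0,"ay":0,"az":0,"fingers":50}
    - {"dx":-0.2434,"dy":-0.0868,"dz":0,"ax":0,"ay":0,"az":0,"fingers":50}
    - {"dx":-0.2434,"dy":-0.0868,"dz":0.13,"ax":0,"ay":0,"az":0,"fingers":50}
    - {"dx":-0.2434,"dy":-0.0868,"dz":0.13,"ax":0,"ay":0,"az":0,"fingers":50}
    - {"dx":-0.2434,"dy":-0.0868,"dz":0.13,"ax":0,"ay":0,"az":0,"fingers":50}
    - {"dx":-0.2434,"dy":-0.0868,"dz":0.13,"ax":0,"ay":0,"az":0,"fingers":50}

```text
time: 15.65
eef_pos: [504.2, 50.0, 109.8]
tool_rot: [3.141, -0.07, -0.001]
force: [-0.3, 0.3, 0.2]
opening: 0.534
gripper_force: 0.0
```

```bash
python3 - <<'E'
from h import *
s=ctrl.get_state(); print(s['time'],s['eef_pos'],s['tool_rot'],s['opening'],s['force'])
a=img('wrist'); b=img('top'); cv2.imwrite('pics/m6.png',np.vstack([a[:300],b[130:310]]))
print(pix('wrist',[[504,50,30]]))
E
```

```text
15.65 [504.21304042  50.00496341 109.79501222] [ 3.14073996e+00 -7.02173771e-02 -6.97117351e-04] 0.5339957675726413 [-0.28354103  0.33324074  0.22530747]
[[286.85355677 212.47422979]]
```

View pics/m6.png

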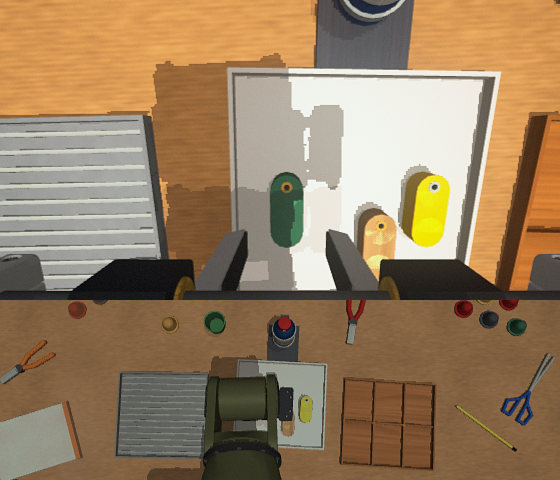

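>>> send_rows:
  series:
    - {"dx":0,"dy":0,"dz":0.06,"ax":0,"ay":0,"az":0,"fingers":50}
    - {"dx":0,"dy":0,"dz":0.115,"ax":0,"ay":0,"az":0,"fingers":50}
    - {"dx":0,"dy":0,"dz":0.128,"ax":0,"ay":0,"az":0,"fingers":50}
    - {"dx":0,"dy":0,"dz":0.128,"ax":0,"ay":0,"az":0,"fingers":10}
    - {"dx":0,"dy":0,"dz":0.128,"ax":0,"ay":0,"az":0,"fingers":10}
    - {"dx":0,"dy":0,"dz":0.128,"ax":0,"ay":0,"az":0,"fingers":10}
    - {"dx":0,"dy":0,"dz":0.128,"ax":0,"ay":0,"az":0,"fingers":10}
    - {"dx":0,"dy":0,"dz":0.128,"ax":0,"ay":0,"az":0,"fingers":10}

```text
time: 16.55
eef_pos: [505.3, 50.1, 15.3]
tool_rot: [-3.141, 0.07, -0.006]
force: [-0.6, -0.8, 8.4]
opening: 0.319
gripper_force: 20.0
```

>>> send_rows:
  series:
    - {"dx":0,"dy":0,"dz":-0.06,"ax":0,"ay":0,"az":0,"fingers":10}
    - {"dx":-0.0396,"dy":-0.4027,"dz":-0.08,"ax":0,"ay":0,"az":-0.0083,"fingers":10}
    - {"dx":-0.0396,"dy":-0.4027,"dz":-0.08,"ax":0,"ay":0,"az":-0.0083,"fingers":10}
    - {"dx":-0.0396,"dy":-0.4027,"dz":-0.08,"ax":0,"ay":0,"az":-0.0083,"fingers":10}
    - {"dx":-0.0396,"dy":-0.4027,"dz":-0.08,"ax":0,"ay":0,"az":-0.0083,"fingers":10}
    - {"dx":-0.0396,"dy":-0.4027,"dz":-0.08,"ax":0,"ay":0,"az":-0.0083,"fingers":10}
    - {"dx":-0.0396,"dy":-0.4027,"dz":-0.08,"ax":0,"ay":0,"az":-0.0083,"fingers":10}
    - {"dx":-0.0396,"dy":-0.4027,"dz":-0.08,"ax":0,"ay":0,"az":-0.0083,"fingers":10}

```text
time: 17.35
eef_pos: [487.0, 358.1, 74.7]
tool_rot: [-3.139, 0.022, -0.004]
force: [0.2, -0.8, -1.4]
opening: 0.315
gripper_force: 20.0
```

>>> send_rows:
  series:
    - {"dx":0,"dy":0,"dz":0.05,"ax":0,"ay":0,"az":0,"fingers":10}
    - {"dx":0,"dy":0,"dz":0.068,"ax":0,"ay":0,"az":0,"fingers":10}
    - {"dx":0,"dy":0,"dz":0.077,"ax":0,"ay":0,"az":0,"fingers":10}
    - {"dx":0,"dy":0,"dz":0.078,"ax":0,"ay":0,"az":0,"fingers":10}
    - {"dx":0,"dy":0,"dz":0.078,"ax":0,"ay":0,"az":0,"fingers":10}
    - {"dx":0,"dy":0,"dz":0.078,"ax":0,"ay":0,"az":0,"fingers":10}

```text
time: 17.95
eef_pos: [488.2, 353.1, 15.5]
tool_rot: [-3.141, 0.03, -0.002]
force: [0.5, 0.3, -0.3]
opening: 0.315
gripper_force: 20.0
```

>>> send_rows:
  series:
    - {"dx":0,"dy":0,"dz":0.001,"ax":0,"ay":0,"az":0,"fingers":10}
    - {"dx":0,"dy":0,"dz":0.001,"ax":0,"ay":0,"az":0,"fingers":48}
    - {"dx":0,"dy":0,"dz":0.001,"ax":0,"ay":0,"az":0,"fingers":48}
    - {"dx":0,"dy":0,"dz":0.001,"ax":0,"ay":0,"az":0,"fingers":48}
    - {"dx":0,"dy":0,"dz":-0.05,"ax":0,"ay":0,"az":0,"fingers":48}
    - {"dx":0,"dy":0,"dz":-0.127,"ax":0,"ay":0,"az":0,"fingers":44}
    - {"dx":0.0395,"dy":0.5768,"dz":-0.127,"ax":0,"ay":0,"az":0,"fingers":44}
    - {"dx":0.0395,"dy":0.5768,"dz":-0.127,"ax":0,"ay":0,"az":0,"fingers":44}

```text
time: 18.75
eef_pos: [492.8, 252.9, 105.2]
tool_rot: [-3.14, 0.025, -0.004]
force: [1.2, -0.8, -0.8]
opening: 0.466
gripper_force: 0.0
```

>>> send_rows:
  series:
    - {"dx":0.031,"dy":0.442,"dz":0,"ax":0,"ay":0,"az":0.0085,"fingers":44}
    - {"dx":0.031,"dy":0.442,"dz":0,"ax":0,"ay":0,"az":0.0085,"fingers":44}
    - {"dx":0.031,"dy":0.442,"dz":0,"ax":0,"ay":0,"az":0.0085,"fingers":44}
    - {"dx":0.031,"dy":0.442,"dz":0,"ax":0,"ay":0,"az":0.0085,"fingers":44}
    - {"dx":0.031,"dy":0.442,"dz":0,"ax":0,"ay":0,"az":0.0085,"fingers":44}
    - {"dx":0.031,"dy":0.442,"dz":0,"ax":0,"ay":0,"az":0.0085,"fingers":44}
    - {"dx":0.031,"dy":0.442,"dz":0,"ax":0,"ay":0,"az":0.0085,"fingers":44}
    - {"dx":0.031,"dy":0.442,"dz":0,"ax":0,"ay":0,"az":0.0085,"fingers":44}

```text
time: 19.55
eef_pos: [509.7, -81.9, 103.9]
tool_rot: [3.14, -0.077, 0.0]
force: [-0.0, 0.5, -0.2]
opening: 0.469
gripper_force: 0.0
```

```bash
python3 - <<'E'
from h import *
s=ctrl.get_state(); print(s['time'],s['eef_pos'],s['tool_rot'],s['opening'],s['force'])
c=ctrl.camera_info('wrist'); a=img('wrist'); b=img('top'); cv2.imwrite('pics/m7.png',np.vstack([a[:300],b[180:310]]))
print(pix('wrist',[[510,-80,30],[498,-80,30],[466,-33,30]]))
hsv=cv2.cvtColor(a,cv2.COLOR_BGR2HSV)
for nm,lo,hi in (('yel',(22,150,80),(35,255,255)),):
    m=cv2.inRange(hsv,lo,hi); m[300:]=0
    k=max(cv2.findContours(m,0,2)[0],key=cv2.contourArea); r=cv2.minAreaRect(k); print(nm,r,ray('wrist',r[0],28,c))
E
```

```text
19.55 [509.69969931 -81.94868834 103.89502939] [ 3.14026194e+00 -7.72855790e-02  3.86863740e-04] 0.4691710474409803 [-0.04993168  0.49521936 -0.21700178]
[[288.12806282 212.48968999]
 [288.72772848 225.41536227]
 [239.46006317 260.81195955]]
yel ((284.33544921875, 225.11343383789062), (32.89369583129883, 69.98404693603516), 2.2906100749969482) [[497.94352186 -79.18382174]]
```

View pics/m7.png

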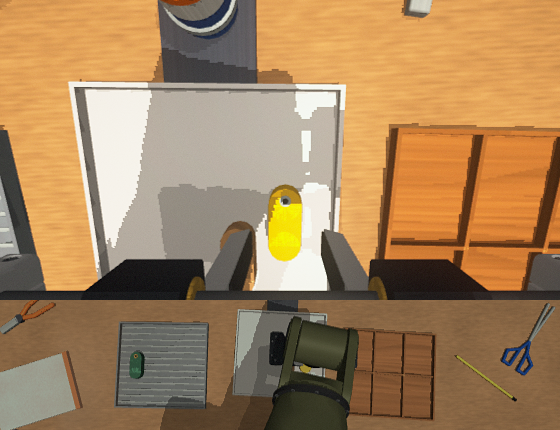

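>>> send_rows:
  series:
    - {"dx":0.002,"dy":-0.003,"dz":0.06,"ax":0,"ay":0,"az":0,"fingers":44}
    - {"dx":0.002,"dy":-0.003,"dz":0.105,"ax":0,"ay":0,"az":0,"fingers":44}
    - {"dx":0.002,"dy":-0.003,"dz":0.118,"ax":0,"ay":0,"az":0,"fingers":44}
    - {"dx":0.002,"dy":-0.003,"dz":0.118,"ax":0,"ay":0,"az":0,"fingers":10}
    - {"dx":0.002,"dy":-0.003,"dz":0.118,"ax":0,"ay":0,"az":0,"fingers":10}
    - {"dx":0.002,"dy":-0.003,"dz":0.118,"ax":0,"ay":0,"az":0,"fingers":10}
    - {"dx":0.002,"dy":-0.003,"dz":0.118,"ax":0,"ay":0,"az":0,"fingers":10}

```text
time: 20.35
eef_pos: [512.2, -76.4, 16.8]
tool_rot: [3.14, -0.071, 0.004]
force: [-0.9, 0.7, 7.1]
opening: 0.32
gripper_force: 19.8
```

>>> send_rows:
  series:
    - {"dx":0,"dy":0,"dz":-0.06,"ax":0,"ay":0,"az":0,"fingers":10}
    - {"dx":-0.0368,"dy":-0.2,"dz":-0.08,"ax":0,"ay":0,"az":-0.0085,"fingers":10}
    - {"dx":-0.0368,"dy":-0.2,"dz":-0.08,"ax":0,"ay":0,"az":-0.0085,"fingers":10}
    - {"dx":-0.0368,"dy":-0.2,"dz":-0.08,"ax":0,"ay":0,"az":-0.0085,"fingers":10}
    - {"dx":-0.0368,"dy":-0.2,"dz":-0.08,"ax":0,"ay":0,"az":-0.0085,"fingers":10}
    - {"dx":-0.0368,"dy":-0.2,"dz":-0.08,"ax":0,"ay":0,"az":-0.0085,"fingers":10}

```text
time: 20.95
eef_pos: [490.7, 75.6, 76.1]
tool_rot: [-3.141, 0.025, -0.002]
force: [0.1, -0.4, -0.7]
opening: 0.323
gripper_force: 19.8
```

>>> send_rows:
  series:
    - {"dx":0.002,"dy":-0.2855,"dz":0,"ax":0,"ay":0,"az":0,"fingers":10}
    - {"dx":0.002,"dy":-0.2855,"dz":0,"ax":0,"ay":0,"az":0,"fingers":10}
    - {"dx":0.002,"dy":-0.2855,"dz":0,"ax":0,"ay":0,"az":0,"fingers":10}
    - {"dx":0.002,"dy":-0.2855,"dz":0,"ax":0,"ay":0,"az":0,"fingers":10}
    - {"dx":0.002,"dy":-0.2855,"dz":0,"ax":0,"ay":0,"az":0,"fingers":10}
    - {"dx":0.002,"dy":-0.2855,"dz":0,"ax":0,"ay":0,"az":0,"fingers":10}
    - {"dx":0.002,"dy":-0.2855,"dz":0,"ax":0,"ay":0,"az":0,"fingers":10}

```text
time: 21.65
eef_pos: [496.4, 287.0, 75.1]
tool_rot: [3.141, -0.031, -0.001]
force: [-0.2, -0.7, -1.5]
opening: 0.322
gripper_force: 19.8
```

>>> send_rows:
  series:
    - {"dx":0,"dy":0,"dz":0.05,"ax":0,"ay":0,"az":0,"fingers":10}
    - {"dx":0,"dy":0,"dz":0.068,"ax":0,"ay":0,"az":0,"fingers":10}
    - {"dx":0,"dy":0,"dz":0.0765,"ax":0,"ay":0,"az":0,"fingers":10}
    - {"dx":0,"dy":0,"dz":0.0765,"ax":0,"ay":0,"az":0,"fingers":10}
    - {"dx":0,"dy":0,"dz":0.0765,"ax":0,"ay":0,"az":0,"fingers":10}
    - {"dx":0,"dy":0,"dz":0.0765,"ax":0,"ay":0,"az":0,"fingers":10}

```text
time: 22.25
eef_pos: [496.5, 288.8, 18.9]
tool_rot: [-3.141, 0.029, -0.002]
force: [0.4, -0.3, -1.4]
opening: 0.318
gripper_force: 19.9
```

>>> send_rows:
  series:
    - {"dx":0,"dy":0,"dz":0.0025,"ax":0,"ay":0,"az":0,"fingers":10}
    - {"dx":0,"dy":0,"dz":0.0025,"ax":0,"ay":0,"az":0,"fingers":10}
    - {"dx":0,"dy":0,"dz":0.0025,"ax":0,"ay":0,"az":0,"fingers":48}
    - {"dx":0,"dy":0,"dz":0.0025,"ax":0,"ay":0,"az":0,"fingers":48}
    - {"dx":0,"dy":0,"dz":0.0025,"ax":0,"ay":0,"az":0,"fingers":48}
    - {"dx":0,"dy":0,"dz":-0.05,"ax":0,"ay":0,"az":0,"fingers":48}
    - {"dx":0,"dy":0,"dz":-0.11,"ax":0,"ay":0,"az":0,"fingers":48}
    - {"dx":0,"dy":0,"dz":-0.11,"ax":0,"ay":0,"az":0,"fingers":52}

```text
time: 23.05
eef_pos: [498.3, 290.0, 106.3]
tool_rot: [-3.137, 0.029, -0.013]
force: [-0.3, 0.0, -0.1]
opening: 0.548
gripper_force: 0.0
```

>>> send_rows:
  series:
    - {"dx":-0.033,"dy":0.4293,"dz":0,"ax":0,"ay":0,"az":0.0085,"fingers":52}
    - {"dx":-0.033,"dy":0.4293,"dz":0,"ax":0,"ay":0,"az":0.0085,"fingers":52}
    - {"dx":-0.033,"dy":0.4293,"dz":0,"ax":0,"ay":0,"az":0.0085,"fingers":52}
    - {"dx":-0.033,"dy":0.4293,"dz":0,"ax":0,"ay":0,"az":0.0085,"fingers":52}
    - {"dx":-0.033,"dy":0.4293,"dz":0,"ax":0,"ay":0,"az":0.0085,"fingers":52}
    - {"dx":-0.033,"dy":0.4293,"dz":0,"ax":0,"ay":0,"az":0.0085,"fingers":52}
    - {"dx":-0.033,"dy":0.4293,"dz":0,"ax":0,"ay":0,"az":0.0085,"fingers":52}
    - {"dx":-0.033,"dy":0.4293,"dz":0,"ax":0,"ay":0,"az":0.0085,"fingers":52}

```text
time: 23.85
eef_pos: [464.9, -35.1, 100.2]
tool_rot: [3.141, -0.077, -0.0]
force: [0.3, 0.4, -0.2]
opening: 0.551
gripper_force: 0.0
```

```bash
python3 - <<'E'
from h import *
s=ctrl.get_state(); print(s['time'],s['eef_pos'],s['tool_rot'],s['opening'],s['force'])
a=img('wrist'); b=img('top'); cv2.imwrite('pics/m8.png',np.vstack([a[:300],b[180:310]]))
print(pix('wrist',[[466,-33,30]]))
E
```

```text
23.85 [464.88784722 -35.09500333 100.18711163] [ 3.14051199e+00 -7.67510845e-02 -4.35099103e-04] 0.5512375310746688 [ 0.33710817  0.36312782 -0.22463233]
[[287.14249328 213.11226736]]
```

View pics/m8.png

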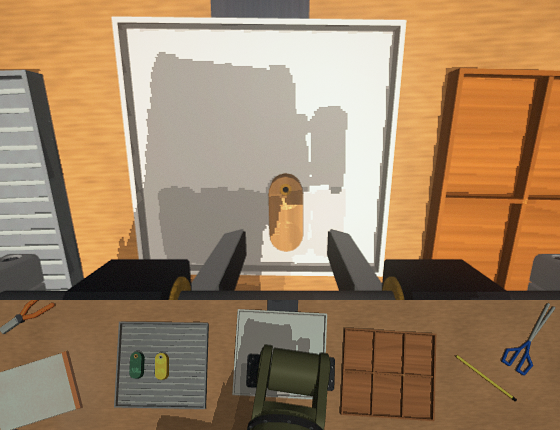

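>>> send_rows:
  series:
    - {"dx":0,"dy":0,"dz":0.06,"ax":0,"ay":0,"az":0,"fingers":52}
    - {"dx":0,"dy":0,"dz":0.1,"ax":0,"ay":0,"az":0,"fingers":52}
    - {"dx":0,"dy":0,"dz":0.114,"ax":0,"ay":0,"az":0,"fingers":52}
    - {"dx":0,"dy":0,"dz":0.114,"ax":0,"ay":0,"az":0,"fingers":10}
    - {"dx":0,"dy":0,"dz":0.114,"ax":0,"ay":0,"az":0,"fingers":10}
    - {"dx":0,"dy":0,"dz":0.114,"ax":0,"ay":0,"az":0,"fingers":10}
    - {"dx":0,"dy":0,"dz":0.114,"ax":0,"ay":0,"az":0,"fingers":10}
    - {"dx":0,"dy":0,"dz":0.114,"ax":0,"ay":0,"az":0,"fingers":10}

```text
time: 24.75
eef_pos: [466.2, -32.7, 16.3]
tool_rot: [3.141, -0.071, 0.004]
force: [-0.9, 2.7, 7.0]
opening: 0.321
gripper_force: 20.0
```

>>> send_rows:
  series:
    - {"dx":0,"dy":0,"dz":-0.06,"ax":0,"ay":0,"az":0,"fingers":10}
    - {"dx":0.0112,"dy":-0.3408,"dz":-0.08,"ax":0,"ay":0,"az":-0.0085,"fingers":10}
    - {"dx":0.0112,"dy":-0.3408,"dz":-0.08,"ax":0,"ay":0,"az":-0.0085,"fingers":10}
    - {"dx":0.0112,"dy":-0.3408,"dz":-0.08,"ax":0,"ay":0,"az":-0.0085,"fingers":10}
    - {"dx":0.0112,"dy":-0.3408,"dz":-0.08,"ax":0,"ay":0,"az":-0.0085,"fingers":10}
    - {"dx":0.0112,"dy":-0.3408,"dz":-0.08,"ax":0,"ay":0,"az":-0.0085,"fingers":10}
    - {"dx":0.0112,"dy":-0.3408,"dz":-0.08,"ax":0,"ay":0,"az":-0.0085,"fingers":10}
    - {"dx":0.0112,"dy":-0.3408,"dz":-0.08,"ax":0,"ay":0,"az":-0.0085,"fingers":10}

```text
time: 25.55
eef_pos: [485.1, 223.3, 75.3]
tool_rot: [-3.141, 0.025, -0.001]
force: [-0.7, -0.4, -0.6]
opening: 0.32
gripper_force: 20.0
```

>>> send_rows:
  series:
    - {"dx":0,"dy":0,"dz":0.05,"ax":0,"ay":0,"az":0,"fingers":10}
    - {"dx":0,"dy":0,"dz":0.068,"ax":0,"ay":0,"az":0,"fingers":10}
    - {"dx":0,"dy":0,"dz":0.077,"ax":0,"ay":0,"az":0,"fingers":10}
    - {"dx":0,"dy":0,"dz":0.077,"ax":0,"ay":0,"az":0,"fingers":10}
    - {"dx":0,"dy":0,"dz":0.078,"ax":0,"ay":0,"az":0,"fingers":10}
    - {"dx":0,"dy":0,"dz":0.078,"ax":0,"ay":0,"az":0,"fingers":10}

```text
time: 26.15
eef_pos: [485.7, 222.1, 17.2]
tool_rot: [-3.141, 0.03, -0.001]
force: [0.5, -0.2, -0.9]
opening: 0.318
gripper_force: 20.0
```

Release, rise, and move away toward the bin side for a clear final view.

>>> send_rows:
  series:
    - {"dx":0,"dy":0,"dz":0.0013,"ax":0,"ay":0,"az":0,"fingers":10}
    - {"dx":0,"dy":0,"dz":0.0013,"ax":0,"ay":0,"az":0,"fingers":10}
    - {"dx":0,"dy":0,"dz":0.0013,"ax":0,"ay":0,"az":0,"fingers":48}
    - {"dx":0,"dy":0,"dz":0.0013,"ax":0,"ay":0,"az":0,"fingers":48}
    - {"dx":0,"dy":0,"dz":0.0013,"ax":0,"ay":0,"az":0,"fingers":48}
    - {"dx":0,"dy":0,"dz":-0.05,"ax":0,"ay":0,"az":0,"fingers":48}
    - {"dx":0,"dy":0,"dz":-0.16,"ax":0,"ay":0,"az":0,"fingers":48}
    - {"dx":0,"dy":0,"dz":-0.16,"ax":0,"ay":0,"az":0,"fingers":48}

```text
time: 26.95
eef_pos: [485.7, 222.4, 139.6]
tool_rot: [-3.141, 0.029, -0.004]
force: [0.3, -0.6, -0.2]
opening: 0.51
gripper_force: 0.0
```

>>> send_rows:
  series:
    - {"dx":-0.08,"dy":0.4,"dz":-0.08,"ax":0,"ay":0,"az":0,"fingers":48}
    - {"dx":-0.08,"dy":0.4,"dz":-0.08,"ax":0,"ay":0,"az":0,"fingers":48}
    - {"dx":-0.08,"dy":0.4,"dz":-0.08,"ax":0,"ay":0,"az":0,"fingers":48}
    - {"dx":-0.08,"dy":0.4,"dz":-0.08,"ax":0,"ay":0,"az":0,"fingers":48}
    - {"dx":-0.08,"dy":0.4,"dz":-0.08,"ax":0,"ay":0,"az":0,"fingers":48}
    - {"dx":-0.08,"dy":0.4,"dz":-0.08,"ax":0,"ay":0,"az":0,"fingers":48}
    - {"dx":-0.08,"dy":0.4,"dz":-0.08,"ax":0,"ay":0,"az":0,"fingers":48}
    - {"dx":-0.08,"dy":0.4,"dz":-0.08,"ax":0,"ay":0,"az":0,"fingers":48}

```text
time: 27.75
eef_pos: [419.6, -77.7, 196.8]
tool_rot: [3.141, -0.034, 0.001]
force: [-0.3, -0.0, -0.1]
opening: 0.511
gripper_force: 0.0
```

```bash
python3 - <<'E'
from h import *
s=ctrl.get_state(); print(s['time'],s['eef_pos'],s['opening'])
a=img('side'); b=img('top'); cv2.imwrite('pics/m9.png',cv2.resize(np.hstack([a[170:410,190:400],b[120:360,100:300]]),None,fx=1.9,fy=1.9))
E
```

```text
27.75 [419.59201169 -77.67387964 196.78260134] 0.5110757681569722
```

View pics/m9.png

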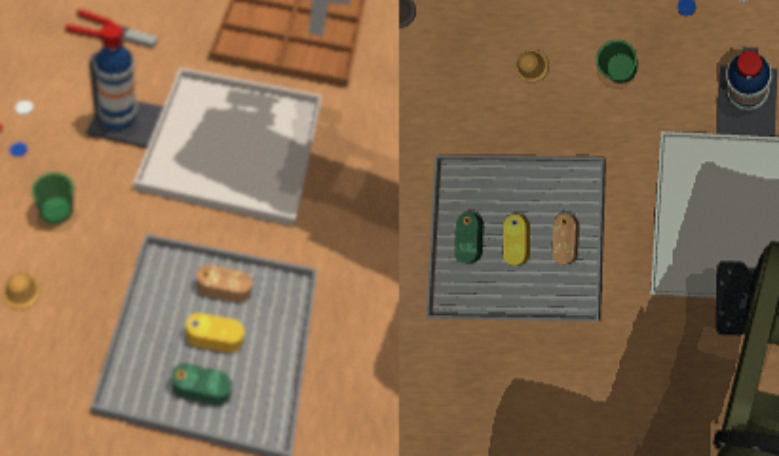

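All three fobs lie flat and apart in the rack (top view, at crop pixels (468,237), (516,240) and (565,238)). The white tray is empty and the cap is back up.

```bash
python3 -c "
from bench import ctrl
print(ctrl.hand_in())"
```

```text
the job is handed in; nothing more can be done
None
```

The job is handed in: all three fobs (natural wood, green, yellow) went into the spray tray, the nozzle was pressed to its stop and sprang back, and the fobs now lie flat and apart in the drying rack.

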